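Tip the ballast ingot into the holding bin

TASK

On the inspection counter, the long lead ballast ingot lying on the low drawer unit has been checked and belongs in the steel bin beside it. It is too heavy to lift: keep it down on the wooden top, slide it across and tip it over the edge so that it drops into the bin and lies entirely inside. Leave the round lead weight lying where it is.

Things in the scene. Friction and masses are not known exactly. Their poses are not given: they have to be found in the camera images.
- ingot: Dull grey cast lead bar lying flat on the drawer unit: foot 130 (x, long) x 56 (y) x 20 mm high with upright sides, on it a step 112 x 40 mm; 32 mm high in all; 1.5 to 2.1 kg. Its long side is within 15 degrees of the unit's x axis, so one long side faces the bin; the other can be pushed, fingers spread along it to keep it square. Sliding takes 8 to 20 N. Origin: centre of underside.
- puck: Round lead weight, the same dull grey, 80 mm across and 30 mm high, about 1.5 kg, lying flat on the drawer unit's top beside the ingot, to one side of its way to the bin. It stays. Origin: centre of its underside.
- deck: Low wooden drawer unit, fixed, with a flat rimless top: 380 (x) x 400 (y) x 90 mm high. The bin stands at its +y or its -y edge, each 200 mm from its centre; at the other edge stands a shut grey case 80 mm high with things up to 45 mm high on it (not part of the job). Only the ingot and the round weight lie on its top. Origin: centre of its underside on the counter; top at z = 90 mm.
- bin: Open dark steel bin, fixed, against the drawer unit's +y or -y side (gap 2 mm) and turned like it: outside 380 (x) x 190 (y) x 85 mm high, walls and floor 4 mm; its rim is 5 mm below the unit's top. Origin: centre of its underside.
Not all that is in view belongs to the job. Leave any green or red look-alike of the ingot alone.

How it is judged:
By the outcome, as a careful person would: the job done as asked, in the order asked, and still so for the second after the job is handed in, with the robot touching nothing.
It also fails if it takes over 38 s, if anything falls off the work surface, if the arm or the gripper's body presses on something with over 40 N, if the wrist force passes 120 N, or if a joint passes its speed limit or range.

ROBOT

A 6-joint arm with a two-finger parallel gripper is mounted at the origin on the work surface. World frame = base frame: x ahead of the robot, y to its left, z up, the work surface at z = 0. Lengths are in m, angles in rad, forces in N, time in s.
With the tool pointing down it reaches from about 0.35 to 0.925 m from the base axis. Payload 6.4 kg.
Tool frame: the origin (TCP) lies at the very end of the fingers, on their centre line; the grasp point (between the pads) lies 19 mm behind it; z points along the fingers, y is the direction in which the jaws open and shut (so a half turn about z gives the same grasp; the last joint's range is limited). The gripper opens to 94 mm and grips with 3 to 60 N. Pads are 16 mm wide; open, the fingers measure 119 mm over their backs; the gripper's body (75 mm by 177 mm) begins 78 mm behind the grasp point.
Start: joints at [-0.174, 0.245, 1.558, -0, 1.339, -0.174], TCP at [0.65, 0, 0.205] pointing down, gripper open.
Joint ranges: [-3.13, 3.13], [-1.02, 2.26], [0.13, 2.54], [-0.95, 4.09], [0.21, 2.88], [-2.74, 2.74]. Speed limits (rad/s): [2.57, 2.57, 3.14, 3.14, 3.14, 3.14].

INTERFACE

Orientations are given as [roll, pitch, yaw] about the fixed x, y, z axes, in that order (R = Rz(yaw) Ry(pitch) Rx(roll)).
In Python, from bench import r gives the robot as it stands. The module is installed in compiled form; this text tells all that it offers.
- The arm moves only by the tool carry_out, never from a script. Its argument "motion" is a list that holds one entry, the list of rows, each a list of 6 numbers: the shift along the tool's x, y, z in mm, then the turn, a rotation vector about the tool's x, y, z in rad. A call has 1 to 20 rows; each row shifts and turns the pose as measured when the row begins, along the tool's axes as they then stand; what a row does not reach is not made up. A row lasts 1/10 s, in which the tool goes at most 50 mm and 8.59 degrees, less where a joint would pass 70% of its speed; a pose out of reach is approached as far as the arm can. A call with a gripper value outside its range is refused whole. "hand" is the finger opening in mm, from 0 to 94, set as the call begins (left out, the last holds). The fingers move at their own pace and stop on an object; "grip_force" is the grip in N (left out, the last holds). Time passes only in rows, so rows that do not move let the fingers close. It gives the time, the measured TCP pose, the force and the opening at its end, in the units of the state.
- r.state(): the state, without advancing time (a new reading comes with each control period).
- r.get_image(name): name is "scene" or "side" or "wrist"; returns (picture, depth): 480x640x3 uint8, red, green, blue; 480x640 float32, m along the optical axis (not along the pixel's ray), 0 where there is no reading.
- r.camera_model(name): a dict with "fx", "fy", "cx", "cy" (pixels), "eye" and "rotation" of the camera in the world. Camera axes: x right, y down, z forward; pixel columns grow to the right and rows downward; lengths in m; the calibration is good to about 2 mm. A picture is of the moment at which its call begins: read the wrist's pose just before it. camera_model takes no time and is no camera call; for the wrist camera it gives the pose at the moment of the call.
- r.sign_off(): hands the job in, once; it reports no verdict.
The state is a dict: "clock": time; "joints": joint angles; "joint_vel": joint speeds; "effort": joint torques, N m; "ee_pos": TCP position; "ee_rot": TCP orientation; "wrist_force": force on the tool from outside, world axes, zero at the start; "ft_torque": the same for the moment, N m; "finger_gap": finger opening in m.
Only numpy, scipy, OpenCV 4.12 (cv2) and the standard library are available. Lean on these libraries where they do the work, as an engineer would, in place of code of your own. Each camera call takes 0.05 s, during which the arm holds its last target. There are 200 camera calls.

## Working session

There is one attempt and no reset: what is moved stays moved. The work goes in short steps, Python scripts to look and compute and a tool call to move; the robot and the scene stay as the last step left them, time stands still between calls to the robot, and variables do not carry over. Pictures are saved under pics/ and viewed, about 8 in all and at most 12, crops included, and the job is handed in when it is done.

Besides the shell and the picture viewer there is one more tool, called after "Request:" in YAML: its name, and indented under it one key for each argument. carry_out: Moves the arm, as the interface text tells. Its arguments: {"type":"object","properties":{"motion":{"type":"array"},"hand":{"type":"number"},"grip_force":{"type":"number"}},"required":["motion"]}

```bash
mkdir -p pics
cat > h.py <<'E'
import numpy as np, cv2
from bench import r
def cast(c,px,z):
    px=np.atleast_2d(np.asarray(px,float)); d=np.c_[(px[:,0]-c['cx'])/c['fx'],(px[:,1]-c['cy'])/c['fy'],np.ones(len(px))]@np.array(c['rotation']).T
    e=np.array(c['eye']); return e+d*((z-e[2])/d[:,2])[:,None]
def cloud(c,D):
    v,u=np.mgrid[:D.shape[0],:D.shape[1]]
    P=np.stack([(u-c['cx'])/c['fx']*D,(v-c['cy'])/c['fy']*D,D],-1)
    return P@np.array(c['rotation']).T+np.array(c['eye'])
E
python3 - <<'E'
from h import *
for n in("scene","side"):
    c=r.camera_model(n);I,D=r.get_image(n)
    np.savez(n,I=I,D=D);cv2.imwrite(f'pics/{n}0.png',I[...,::-1]);print(n,c['eye'],np.round(c['rotation'],2).tolist(),c['fx'])
print(r.state())
E
```

```text
scene [0.77965002 0.44916602 0.92821484] [-2.56, -0.0, 2.52] 433.11737219217
side [-0.01316657 -0.92518846  0.73230697] [-2.13, -0.01, -0.46] 617.0882932854092
{'clock': 0.1, 'joints': array([-1.74114539e-01,  2.45762624e-01,  1.55885939e+00, -2.14613795e-05,
        1.33868016e+00, -1.74082651e-01]), 'joint_vel': array([-0.00057004, -0.00195537, -0.00262614,  0.00029637, -0.0013463 ,
        0.00163656]), 'effort': array([ 3.34354118e-04, -4.16915452e+01, -3.15525234e+01,  6.87146815e-02,
        3.09705036e-02, -6.25096459e-05]), 'ee_pos': array([6.49473919e-01, 8.30572701e-05, 2.04461372e-01]), 'ee_rot': array([-3.13990536e+00, -2.75534396e-04,  1.57076916e+00]), 'wrist_force': array([-0.00142413, -0.32861239,  0.05944456]), 'ft_torque': array([ 0.03899802,  0.02230253, -0.01588093]), 'finger_gap': 0.09381581587852014}
```

View pics/scene0.png

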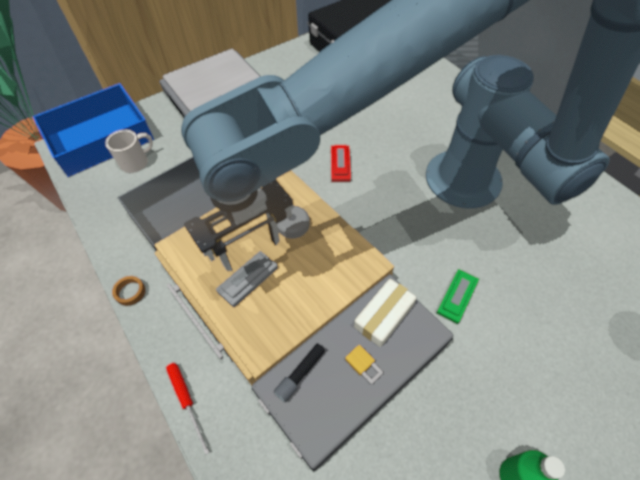

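View pics/side0.png

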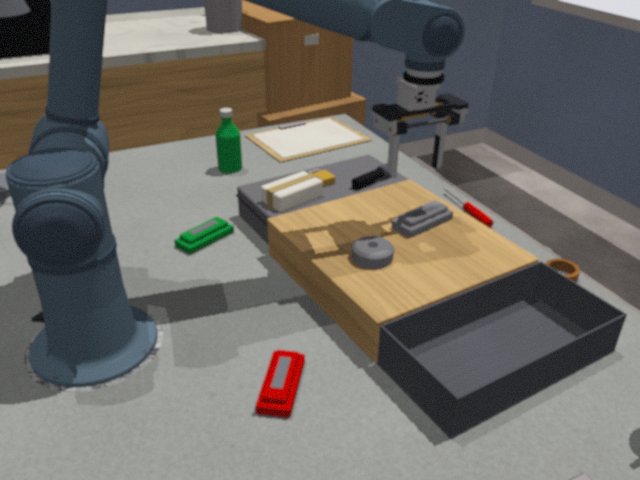

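The bin is at the unit's −y edge. The ingot is at about (425,218) in the side view and (248,280) in the scene view. The puck is at (372,252) in the side view, nearer the robot. The case with clutter is at the +y edge.

```bash
cat >> h.py <<'E'
from scipy.spatial.transform import Rotation as Ro
def cam(n):
    c=dict(r.camera_model(n)); R=np.array(c['rotation'])
    if R.ndim==1: c['rotation']=Ro.from_euler('xyz',R).as_matrix()
    return c
def rect(xy):
    (c,s,a)=cv2.minAreaRect((xy*1000).astype(np.float32)); return np.round(c,1),np.round(s,1),round(a,1)
E
python3 - <<'E'
from h import *
for n in("side","scene"):
    c=cam(n);d=np.load(n+'.npz');I,D=d['I'],d['D'];P=cloud(c,D);hsv=cv2.cvtColor(I,cv2.COLOR_RGB2HSV)
    wood=((hsv[...,1]>75)&(hsv[...,0]<28)&(abs(P[...,2]-.09)<.012)&(D>0)).astype(np.uint8)
    k,L,S,C=cv2.connectedComponentsWithStats(wood);b=1+S[1:,4].argmax()
    m=L==b;print(n,'deck z',np.median(P[m][:,2]),S[b],rect(cast(c,np.argwhere(m)[:,::-1],.09)[:,:2]))
    hull=np.zeros_like(wood);cv2.fillConvexPoly(hull,cv2.convexHull(np.argwhere(m)[:,::-1].astype(np.int32)),1)
    g=((hull>0)&(hsv[...,1]<70)&(P[...,2]>.098)&(P[...,2]<.135)).astype(np.uint8)
    k,L,S,C=cv2.connectedComponentsWithStats(g)
    for i in range(1,k):
        if S[i,4]>60:
            q=P[L==i];t=q[q[:,2]>np.percentile(q[:,2],90)-.004];print(S[i],C[i].round(),'z',np.percentile(q[:,2],[5,50,95]).round(3),rect(q[:,:2]),rect(t[:,:2]))
E
```

```text
side deck z 0.09030510096511712 [  267   180   271   149 18679] (array([585.1, -48.2]), array([389.5, 413. ]), 5.2)
[ 392  201   61   36 1185] [422. 218.] z [0.1   0.115 0.124] (array([665. , -21.7]), array([130.3,  58.7]), 11.7) (array([666. , -21.1]), array([111.8,  41.6]), 13.8)
[ 351  236   43   32 1052] [372. 251.] z [0.101 0.119 0.122] (array([504.3, -91.5]), array([75.2, 76.6]), 25.2) (array([505.6, -88.7]), array([69.7, 72.5]), 26.6)
scene deck z 0.0877264075386634 [  155   171   238   208 19058] (array([598.7, -38. ]), array([388.4, 403.5]), 5.1)
[277 206  33  31 630] [295. 223.] z [0.102 0.117 0.119] (array([507.6, -73.4]), array([79.6, 58.1]), 17.8) (array([507. , -75.1]), array([72.7, 52.8]), 20.3)
[ 216  251   61   56 1490] [246. 278.] z [0.103 0.118 0.122] (array([670.4, -15.6]), array([129.9,  58.9]), 12.9) (array([670.5, -15.6]), array([110. ,  39.2]), 12.8)
```

Request:
carry_out:
  motion:
    - [[23,6,0,0,0,-0.045],[23,6,0,0,0,-0.044],[0,0,20,0,0,0],[0,0,20,0,0,0],[0,0,0,0,0,0]]
  hand: 84

```text
clock: 0.6
ee_pos: [0.6596, 0.048, 0.1613]
ee_rot: [-3.137, -0.001, 1.663]
wrist_force: [0.9, -0.0, 0.5]
finger_gap: 0.0837
```

Run:
```python
from h import *
s=r.state();print(s['ee_pos'],s['ee_rot'],s['finger_gap'],s['wrist_force'])
c=cam("wrist");I,D=r.get_image("wrist");P=cloud(c,D);cv2.imwrite('pics/w1.png',I[...,::-1]);np.savez('w1',I=I,D=D)
hsv=cv2.cvtColor(I,cv2.COLOR_RGB2HSV)
g=((hsv[...,1]<70)&(P[...,2]>.098)&(P[...,2]<.128)&(D>0)).astype(np.uint8)
k,L,S,C=cv2.connectedComponentsWithStats(g)
for i in range(1,k):
    if S[i,4]>300:
        q=P[L==i];print(S[i],np.percentile(q[:,2],[5,50,95]).round(3),rect(q[:,:2]))
```

```text
[0.6595542  0.04802661 0.16131228] [-3.13689900e+00 -9.74493467e-04  1.66289734e+00] 0.08367722868279544 [ 0.93742916 -0.02000005  0.48321411]
[   0    0  105   22 1200] [0.099 0.106 0.116] (array([490.6, 183.2]), array([63.3,  3. ]), 14.6)
[ 285    0  128   27 1803] [0.099 0.103 0.106] (array([663.1, 197. ]), array([72.9, 11.6]), 6.9)
[  232   298   186    82 12310] [0.104 0.12  0.122] (array([670. , -17.3]), array([129.4,  55.6]), 12.4)
```

View pics/w1.png

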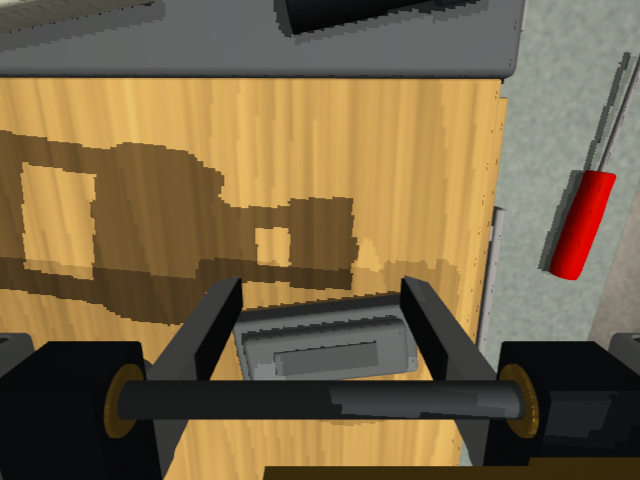

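The wrist view shows the ingot at (325,345), with both fingertips, (240,280) and (408,280), behind its far long side and clear of it. I'll lower the fingers behind it.

Request:
carry_out:
  motion:
    - [[0,3,20,0,0,0],[0,0,20,0,0,0],[0,0,15,0,0,0],[0,0,7,0,0,0],[0,0,0,0,0,0],[-6,0,0,0,0,0],[-6,0,0,0,0,0],[-6,0,0,0,0,0]]

```text
clock: 1.45
ee_pos: [0.6698, 0.0282, 0.1071]
ee_rot: [3.133, 0.002, 1.663]
wrist_force: [0.1, -0.4, 0.1]
finger_gap: 0.0837
```

Request:
carry_out:
  motion:
    - [[0,0,9,0,0,0],[0,0,0,0,0,0],[-8,0,0,0,0,0],[-8,0,0,0,0,0],[-8,0,0,0,0,0],[-8,0,0,0,0,0],[-8,0,0,0,0,0]]

```text
clock: 2.15
ee_pos: [0.6746, 0.0034, 0.099]
ee_rot: [3.127, -0.03, 1.663]
wrist_force: [-1.5, 13.2, 3.4]
finger_gap: 0.0841
```

Request:
carry_out:
  motion:
    - [[-11,0,0,0.005,-0.015,0],[-11,0,0,0.005,-0.015,0],[-11,0,0,0,-0.01,0],[-11,0,0,0,-0.01,0],[-11,0,0,0,-0.01,0],[-11,0,0,0,-0.01,0],[-11,0,0,0,-0.01,0],[-11,0,0,0,-0.01,0]]

```text
clock: 2.95
ee_pos: [0.6808, -0.0519, 0.0982]
ee_rot: [3.137, 0.001, 1.663]
wrist_force: [-1.1, 11.9, 2.4]
finger_gap: 0.0839
```

Request:
carry_out:
  motion:
    - [[-11,0,0,0,-0.01,0],[-11,0,0,0,-0.01,0],[-11,0,0,0,-0.01,0],[-11,0,0,0,-0.01,0],[-11,0,0,0,-0.01,0],[-11,0,0,0,-0.01,0],[-11,0,0,0,-0.01,0],[-11,0,0,0,-0.01,0],[-11,0,0,0,-0.01,0],[-11,0,0,0,-0.01,0],[0,0,0,0,0,0]]

```text
clock: 4.05
ee_pos: [0.6887, -0.1199, 0.0978]
ee_rot: [3.14, 0.024, 1.664]
wrist_force: [0.0, 0.9, 0.7]
finger_gap: 0.0841
```

Run:
```python
from h import *
I,D=r.get_image("side");cv2.imwrite('pics/side1.png',I[...,::-1])
s=r.state();print(s['ee_pos'],s['ee_rot'])
c=cam("side");P=cloud(c,D);hsv=cv2.cvtColor(I,cv2.COLOR_RGB2HSV)
X=P[...,0];Y=P[...,1]
g=((hsv[...,1]<75)&(P[...,2]>.098)&(P[...,2]<.128)&(D>0)&(X>.4)&(X<.8)&(Y>-.3)&(Y<.1)).astype(np.uint8)
k,L,S,C=cv2.connectedComponentsWithStats(g)
for i in range(1,k):
    if S[i,4]>200:
        q=P[L==i];print(S[i],np.percentile(q[:,2],[5,50,95]).round(3),rect(q[:,:2]))
# bin rim by depth height
m=(abs(P[...,2]-.085)<.006)&(hsv[...,1]<90)&(hsv[...,2]<90)&(Y<-.2)&(X>.3)&(X<.9)
print('rim',rect(P[m][:,:2]),m.sum())
```

```text
[ 0.68864329 -0.11980485  0.09770082] [3.1400207  0.02459442 1.66378172]
[ 435  224   70   45 1635] [0.101 0.117 0.124] (array([ 679.5, -152.9]), array([133.9,  77.7]), 3.6)
[ 352  236   42   31 1050] [0.101 0.119 0.122] (array([506.7, -93.8]), array([78. , 73.4]), 16.6)
rim (array([ 619. , -337.6]), array([383.7, 196.6]), 5.1) 1886
```

View pics/side1.png

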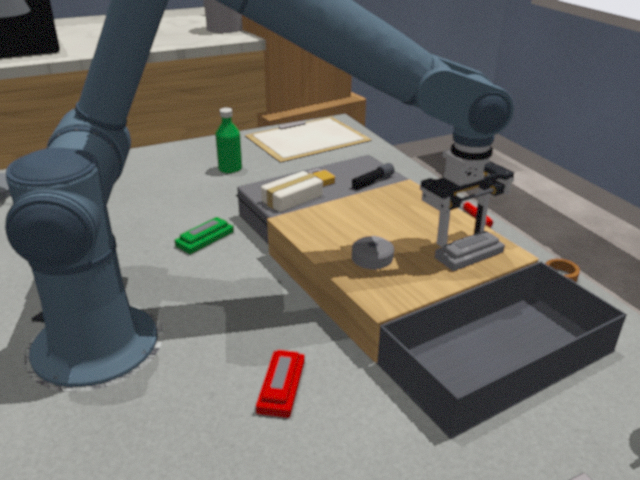

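The ingot is square against both fingers at (470,250), and the puck at (372,252) hasn't moved. Next I'll push it to the edge.

Request:
carry_out:
  motion:
    - [[-11,0,0,0,0,0],[-11,0,0,0,-0.005,0],[-11,0,0,0,-0.01,0],[-11,0,0,0,-0.01,0],[-11,0,0,0,-0.01,0],[-11,0,0,0,-0.01,0],[-11,0,0,0,-0.01,0],[-11,0,0,0,-0.01,0],[-11,0,0,0,-0.01,0]]

```text
clock: 5.0
ee_pos: [0.6958, -0.184, 0.0974]
ee_rot: [-3.138, 0.031, 1.663]
wrist_force: [-1.9, 12.6, 2.3]
finger_gap: 0.0841
```

Request:
carry_out:
  motion:
    - [[-11,0,0,0,0.005,0],[-11,0,0,0,0.005,0],[-10,0,0,0,0,0],[-10,0,0,0,0,0],[-10,0,0,0,0,0]]

```text
clock: 5.5
ee_pos: [0.7022, -0.2184, 0.1028]
ee_rot: [-3.138, -0.013, 1.667]
wrist_force: [-0.5, -0.1, 0.3]
finger_gap: 0.084
```

Run:
```python
from h import *
I,D=r.get_image("side");cv2.imwrite('pics/side2.png',cv2.resize(I[180:400,300:640],None,fx=2,fy=2)[...,::-1])
print(r.state()['ee_pos'],r.state()['wrist_force'])
```

```text
[ 0.7020891  -0.22039868  0.10260377] [ 0.0343914  -0.98859997 -0.6269296 ]
```

View pics/side2.png

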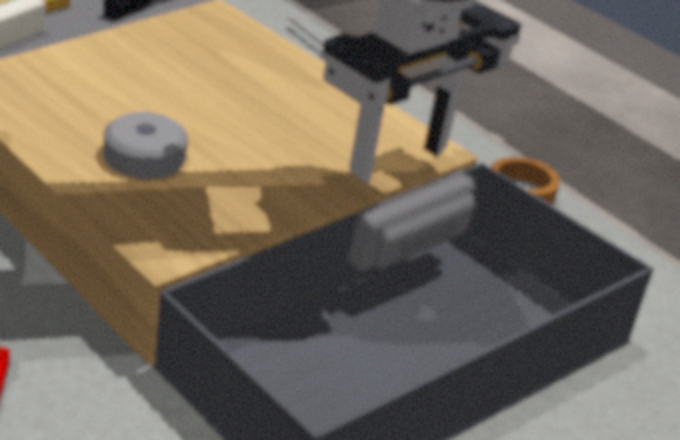

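The crop shows the ingot tipped over the edge and still dropping, at about (415,225). I'll raise the arm and check where it lands.

Request:
carry_out:
  motion:
    - [[5,0,-20,0,0,0],[10,0,-30,0,0,0],[10,0,-30,0,0,0],[10,0,-30,0,0,0],[0,0,0,0,0,0],[0,0,0,0,0,0],[0,0,0,0,0,0],[0,0,0,0,0,0]]

```text
clock: 6.35
ee_pos: [0.6968, -0.1876, 0.2181]
ee_rot: [-3.134, -0.01, 1.662]
wrist_force: [-0.2, 0.4, -0.3]
finger_gap: 0.0841
```

Run:
```python
from h import *
I,D=r.get_image("side");cv2.imwrite('pics/side3.png',cv2.resize(I[180:400,300:640],None,fx=2,fy=2)[...,::-1])
print(r.state()['ee_pos'],r.state()['wrist_force'])
P=cloud(cam("side"),D)
q=P[215:320,460:550].reshape(-1,3);hsv=cv2.cvtColor(I,cv2.COLOR_RGB2HSV)[215:320,460:550].reshape(-1,3)
M=Ro.from_euler('z',-5.1,degrees=True).as_matrix();b=(q-[.619,-.338,0])@M.T
m=(hsv[:,2]>85)&(hsv[:,1]<70)&(b[:,2]>.012)&(b[:,2]<.1)&(abs(b[:,0])<.18)&(abs(b[:,1])<.09)
print(m.sum(),np.percentile(b[m],[1,50,99],axis=0).round(3))
```

```text
[ 0.69674102 -0.1875461   0.2177703 ] [-0.41562106 -0.41867037 -0.06730797]
928 [[0.024 0.012 0.033]
 [0.099 0.045 0.036]
 [0.145 0.066 0.039]]
```

View pics/side3.png

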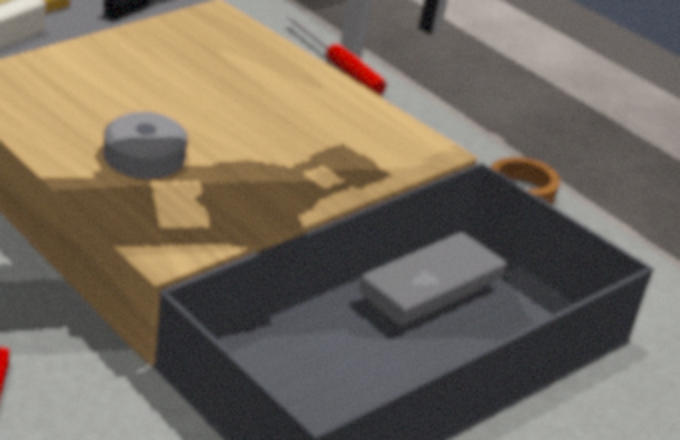

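The ingot lies flat (upside down) in the bin at about (433,278). Its top is at z ≈ 36 mm, well below the rim, and the puck is where it was. Handing in.

```bash
python3 -c "
from bench import r
print(r.sign_off())"
```

```text
the job is handed in; nothing more can be done
None
```

The ingot is in the steel bin, and I handed the job in at about 6.4 s on the robot's clock. I pushed it along its far long side with both fingers spread, keeping it down on the wooden top, until it tipped over the −y edge and dropped in.

- **Ingot:** it lies upside down, flat on the bin floor. Its top is at about 36 mm, well below the 85 mm rim, and it is entirely within the walls.
- **Round weight:** two measurements from the side camera agreed to about 2–3 mm, and the last picture shows it in the same place.
- **Robot:** the arm is raised clear and touching nothing. The push forces I read were up to 13 N, well under the limits.
- **Disagreement:** the scene and side cameras differed by 5–15 mm on the first positions. I set the approach from a closer wrist-camera look instead.

No check failed.

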